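# Bring the hauler drum to its mark and pin it

## Task

Turn the line-hauler drum with a light fingertip on its black tyre, never pressing harder than about two kilos (20 N), until the orange mark hidden below comes to the very top. Then take the red-handled locking pin from its holder and ease it, without forcing, down through the yellow lug into the drum until its handle sits fully home on the lug, and let go; leave the mug, the jar and the balance where they are.

Things in the scene. Friction and masses are not known exactly. Their poses are not given: they have to be found in the camera images.
- frame: Blue frame of the line hauler on an aluminium base 220 (x) by 150 (y) x 12 mm, fixed to the table. Origin on the table under the drum's middle; y runs along the axle, x across it (away from the robot at yaw 0), z up. Guards before and behind the drum (x = +-94 mm) reach 100 mm above the table; the right (-y) cheek 107 mm; the left (+y) cheek 180 mm, and it carries the yellow lug.
- axle (a point): The axle at the middle of the tyre's width: (0, -18, 98) mm in frame axes with nothing pressing on the drum. The axle is sprung: beyond the first 3 to 6 N of downward push the drum sinks 1 mm per further 3 N (14 mm at most), and rises again when let go.
- drum: The drum, turning freely without stops about frame y; light drag, about 1.2 N at the rim; stays where left. Origin on the axle, its z axis points to the mark. Frame y -46 to 10 mm: black rubber tyre, mean radius 80 mm, worn out of true by up to 5 mm in or out round the turn. Frame y 14 to 34 mm: aluminium index ring, radius 78 mm, with a single slot for the pin in line with the mark.
- mark (a point): Middle of the orange stripe (10 mm wide) that runs across the tyre along the axle, 76 mm from the axle. It starts low down or at the side, out of sight; it must come straight above the axle. The ring's slot beside it is 16 mm wide outside, narrowing to 8 mm at its floor, 20 mm deep.
- pin_hole (a point): Centre of the mouth of the 12 mm upright hole in the yellow lug (44 x 36 mm, 12 mm thick), level with its top: (0, 24, 192) mm in frame axes. The lug lies over the index ring, from frame y 14 to 50 mm. Away from the slot the ring stops the pin 18 mm short of home.
- holder: Black holder block 60 x 60 x 40 mm fixed to the table with an upright hole in its middle, in which the pin stands. Origin at the centre of its underside.
- pin_grip (a point): Where to hold the locking pin: on the axis of its red round handle (18 mm across, 46 mm high), 26 mm above the handle's lower face, 20 mm below its top and 60 mm above the pin's tip. Its z axis points up along the pin.
- pin_tip (a point): Lower end of the steel pin: 9 mm shank, 34 mm long below the handle, the last 7 mm tapering to 5 mm. The shank must go down the lug's hole by all its 34 mm.
- mug: White mug, 80 mm across, 90 mm high, handle on one side; origin at the centre of its underside. Leave it alone.
- jar: Sample jar with a blue cap, 64 mm across, 85 mm high; origin at the centre of its underside. Leave it alone.
- balance: Yellow digital balance, 170 x 140 mm, 57 mm high with its round steel pan; origin at the centre of its underside. Leave it alone.

How it is judged (in metres and radians):
On the way:
1. the orange mark is at the top (within 7 mm of straight above the axle, along the frame's x) and the drum is at rest (x of mark in the frame of frame between -0.007 and 0.007 m and z of mark in the frame of frame above 0.15 m and angular speed of drum below 0.1 rad/s), for 0.2 s.
At the end, for the whole second after the job is handed in: The orange mark is within 7 mm of straight above the axle with the drum at rest, and the pin stands upright (within 0.15 rad) in the lug's hole, its tip at least 30 mm below the lug's top (home is 34 mm), within 5 mm of the hole's centre line, released (all of step 1 and z of pin_tip in the frame of pin_hole below -0.03 m and horizontal distance between pin_tip and pin_hole below 0.005 m and angle between pin_grip's own z axis and vertical below 0.15 rad); the robot touches nothing.
It fails at once if the fingers press on the drum with more than 20 N (contact force between the fingers and drum above 20 N).
It fails at once if the pin is forced on the hauler (lug or drum) with more than 30 N (contact force between pin and frame above 30 N).
It fails at once if the mug, the jar or the balance is moved more than 20 mm (distance of any of mug, jar, balance from where it was at the start of the episode above 0.02 m).
It also fails if it takes over 72 s, if anything falls off the work surface, if the arm or the gripper's body presses on something with over 40 N, if the wrist force passes 120 N, or if a joint passes its speed limit or range.

## Robot

A 7-joint arm with a two-finger parallel gripper is mounted at the origin on the work surface. World frame = base frame: x ahead of the robot, y to its left, z up, the work surface at z = 0. Lengths are in mm, angles in rad, forces in N, time in s.
With the tool pointing down it reaches from about 400 to 925 mm from the base axis. Payload 5.6 kg.
Tool frame: the origin (TCP) lies on the centre line of the jaws, within the pads' length; the fingertips stand arm.finger_overhang ahead of it and the grasp point (between the pads) lies 11 mm behind it (arm.finger_overhang is the distance from the TCP to the fingertips, in mm); z points along the fingers, y is the direction in which the jaws open and shut (so a half turn about z gives the same grasp; the last joint's range is limited). The gripper opens to 85 mm and grips with 20 to 120 N. Pads are 22 mm wide; open, the fingers measure 114 mm over their backs; the gripper's body (76 mm by 85 mm) begins 54 mm behind the grasp point. The pads swing forward as they close: fully open they stand 13 mm farther back than shut.
Start: joints at [-1.155, 0.468, -0.012, 1.603, 0.006, 1.071, -0.056], TCP at [287.906, 582.768, 239.29] pointing down, gripper open.
Joint ranges: [-2.53, 2.53], [-0.31, 2.02], [-1.57, 1.55], [0.28, 2.44], [-1.29, 4.43], [0.15, 1.84], [-2.92, 2.92]. Speed limits (rad/s): [2.57, 2.57, 3.14, 3.14, 3.14, 3.14, 3.14].

## Interface

Orientations are given as a unit quaternion [w, x, y, z].
In Python, from cell import arm, vision gives the robot as it stands.
- The arm moves only by the tool send_rows, never from a script. Its argument "plan" is a list of rows, each a list of 3 entries, a list of its own where there are three numbers: the shift along the world's x, y, z in mm, then the turn, a rotation vector about the world's x, y, z in degrees, then the finger opening in mm, from 0 to 85.4. A call has exactly 5 rows; each row is the pose to reach, as a shift and turn from the pose commanded when the call began; what a row does not reach only later rows make up. A row lasts 1/8 s, in which the tool goes at most 62.5 mm and 10.7 degrees, less where a joint would pass 70% of its speed; a pose out of reach is approached as far as the arm can. A call with a gripper value outside its range is refused whole. The fingers move at their own pace and stop on an object; "grip_force" is the grip in N (left out, the last holds). Time passes only in rows, so rows that repeat a pose let the fingers close, or fill a call up. It gives the time, the measured TCP pose, the force and the opening at its end, in the units of the state.
- arm.observe(): the state, without advancing time (a new reading comes with each control period).
- vision.snapshot(name): name is "scene" or "top"; returns a dict with "img" (400x640x3 uint8, red, green, blue), "z_map" (400x640 float32, mm along the optical axis (not along the pixel's ray), 0 where there is no reading), "fx", "fy", "cx", "cy" (pixels), "k1" (the pictures are not rectified: a ray, as slopes to the right and down, at radius r is drawn at 1 + k1 r^2 times it, then the intrinsics apply), "world_to_cam" (4x4, takes a point from world to camera coordinates). Camera axes: x right, y down, z forward; pixel columns grow to the right and rows downward; lengths in mm; the calibration is good to about 2 mm. A picture is of the moment at which its call begins.
- arm.job_done(): hands the job in, once; it reports no verdict.
The state is a dict: "t": time; "joints": joint angles; "qd": joint speeds; "joint_efforts": joint torques, N m; "tool_pos": TCP position; "eef_rot": TCP orientation; "force": force on the tool from outside, world axes, zero at the start; "ft_torque": the same for the moment, N m; "width": finger opening in mm.
Only numpy, scipy, OpenCV 4.12 (cv2) and the standard library are available. Lean on these libraries where they do the work, as an engineer would, in place of code of your own. Each camera call takes 0.05 s, during which the arm holds its last target. There are 200 camera calls.

## Working session

There is one attempt and no reset: what is moved stays moved. The work goes in short steps, Python scripts to look and compute and a tool call to move; the robot and the scene stay as the last step left them, time stands still between calls to the robot, and variables do not carry over. Pictures are saved under pics/ and viewed, about 8 in all and at most 12, crops included, and the job is handed in when it is done.

Besides the shell and the picture viewer there is one more tool, called after "Call:" as name([rows], argument=value, ...), one row to a line, values as JSON. send_rows: Moves the arm, as the interface text tells. Its arguments: {"type":"object","properties":{"plan":{"type":"array"},"grip_force":{"type":"number"}},"required":["plan"]}

```bash
ls; mkdir -p pics; cat > h.py <<'E'
import numpy as np, cv2
from cell import arm, vision
def snap(n):
    s=vision.snapshot(n); cv2.imwrite(f'/tmp/{n}.png',s['img'][:,:,::-1]); np.savez(f'/tmp/{n}.npz',**s); return s
def cloud(s):
    h,w=s['z_map'].shape; K=np.array([[s['fx'],0,s['cx']],[0,s['fy'],s['cy']],[0,0,1.]])
    v,u=np.mgrid[:h,:w]; p=np.stack([u,v],-1).reshape(-1,1,2).astype(float)
    n=cv2.undistortPoints(p,K,np.array([s['k1'],0,0,0.])).reshape(h,w,2)
    z=s['z_map']; c=np.dstack([n[...,0]*z,n[...,1]*z,z,np.ones_like(z)])
    return (c@np.linalg.inv(s['world_to_cam']).T)[...,:3], n
def ray(s,uv,zw):
    K=np.array([[s['fx'],0,s['cx']],[0,s['fy'],s['cy']],[0,0,1.]])
    n=cv2.undistortPoints(np.array(uv,float).reshape(-1,1,2),K,np.array([s['k1'],0,0,0.])).reshape(-1,2)
    T=np.linalg.inv(s['world_to_cam']); d=np.c_[n,np.ones(len(n))]@T[:3,:3].T; o=T[:3,3]
    return o+d*((zw-o[2])/d[:,2])[:,None]
E
python3 - <<'E'
from h import *
for n in('scene','top'):
    s=snap(n); cv2.imwrite(f'pics/{n}0.png',s['img'][:,:,::-1]); print(n,np.linalg.inv(s['world_to_cam'])[:3].round(2).tolist(),s['fx'],s['k1'])
print(arm.observe(), arm.finger_overhang)
E
```

```text
pics
scene [[0.67, 0.61, -0.42, 919.27], [0.74, -0.55, 0.38, -301.97], [0.0, -0.57, -0.82, 787.69]] 388.8372601361461 0.021691838821101164
top [[-0.02, -1.0, 0.09, 502.1], [-1.0, 0.02, -0.0, 14.13], [-0.0, -0.09, -1.0, 1130.58]] 491.0627873166238 0.03060264588257528
{'t': 0.1, 'joints': array([-1.15500588,  0.46828734, -0.01159303,  1.60357866,  0.00602178,
        1.07138197, -0.05627792]), 'qd': array([ 0.00099387, -0.00038542,  0.00051842, -0.00346555,  0.00019488,
        0.00030408, -0.00063374]), 'joint_efforts': array([ 2.47140661e-04, -5.33519340e+01,  2.13639921e-02, -2.51967376e+01,
        1.15586427e-02,  4.26392347e-03,  3.47918831e-05]), 'tool_pos': array([287.70650834, 582.29351082, 238.41520759]), 'eef_rot': array([-1.15429775e-04,  2.27408236e-01,  9.73799177e-01, -8.02492082e-04]), 'force': array([ 0.11213243, -0.6828692 , -0.55635559]), 'ft_torque': array([ 0.00897425, -0.00676137,  0.01346911]), 'width': 85.39738302253997} 8.0
```

View pics/scene0.png

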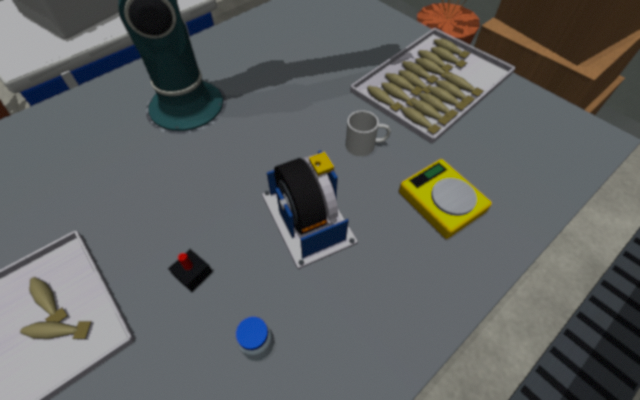

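View pics/top0.png

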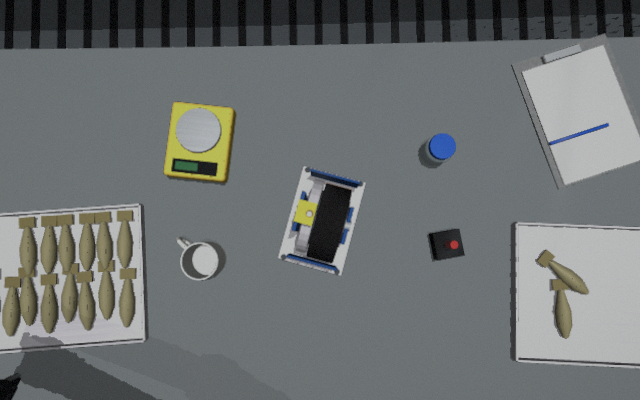

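Scene view: the hauler is at about (310,210), with orange showing low on the tyre's far side near (314,226), the lug at (320,162) and the pin at (184,260). Top view: lug at (306,212), tyre at (328,222), pin at (454,245), mug at (200,260) and jar at (440,150). Next I'll measure these.

```bash
cat > m.py <<'E'
from h import *
def L(n): return dict(np.load(f'/tmp/{n}.npz'))
def mask(s,lo,hi,box):
    m=cv2.inRange(cv2.cvtColor(s['img'],cv2.COLOR_RGB2HSV),lo,hi); o=np.zeros_like(m); a,b,c,d=box; o[b:d,a:c]=m[b:d,a:c]; return o
E
python3 - <<'E'
from m import *
t,s=L('top'),L('scene'); P,_=cloud(t); Q,_=cloud(s)
# base plate by height from depth
# side: plate corners in top
m=mask(t,(0,0,150),(180,60,255),(270,155,375,285))
r=cv2.minAreaRect(cv2.findNonZero(m)); c=ray(t,cv2.boxPoints(r),12); print('plate',c.round(1).tolist(),c.mean(0).round(1),np.linalg.norm(np.diff(c,axis=0),axis=1).round(1))
for n,S,C,box in(('top',t,P,(280,180,340,250)),('scene',s,Q,(295,140,350,190))):
    m=mask(S,(20,120,100),(35,255,255),box)>0
    z=C[m]; zz=z[z[:,2]>183]; print(n,'lug depth',zz.mean(0).round(1),np.median(zz[:,2]),len(zz))
    if n=='top':
        r=cv2.minAreaRect(cv2.findNonZero(m.astype(np.uint8)));b=ray(t,cv2.boxPoints(r),192);print('lug rect',b.round(1).tolist(),b.mean(0).round(1))
for n,S,C,box in(('top',t,P,(420,220,475,270)),('scene',s,Q,(160,240,220,295))):
    m=mask(S,(0,150,60),(8,255,255),box)|mask(S,(172,150,60),(180,255,255),box); z=C[m>0]
    zz=z[z[:,2]>z[:,2].max()-5]; print(n,'red',len(z),z.mean(0).round(1),'top',zz.mean(0).round(1),len(zz), np.argwhere(m>0).mean(0))
    m=mask(S,(0,0,0),(180,255,45),box); z=C[m>0]; z=z[abs(z[:,2]-40)<5]; print('holder',len(z),z.mean(0).round(1),((z.max(0)+z.min(0))/2).round(1))
m=mask(s,(5,130,60),(18,255,255),(260,150,340,250)); z=Q[m>0]; print('orange',len(z),z.mean(0).round(1),z.min(0).round(1),z.max(0).round(1))
# tyre: dark px with z>120 in top
for n,S,C in(('top',t,P),('scene',s,Q)):
    g=S['img'].max(2)<70; z=C[g&(C[...,2]>110)&(C[...,0]>380)&(C[...,0]<700)&(abs(C[...,1]-0)<150)]; print(n,'tyre',len(z),z.mean(0).round(1),z.max(0).round(1),z.min(0).round(1))
for n,u,S in(('mugT',(200,260),t),('jarT',(441,147),t),('lugpx',(309,214),t)): print(n,P[u[1],u[0]].round(1))
E
```

```text
plate [[451.6, 109.0, 12.0], [662.0, 48.1, 12.0], [619.1, -96.2, 12.0], [410.2, -33.1, 12.0]] [535.7   7.   12. ] [219.1 150.6 218.3]
top lug depth [545.5  39.8 194. ] 191.58110311103758 374
lug rect [[529.4, 62.8, 192.0], [572.3, 49.8, 192.0], [561.8, 15.5, 192.0], [518.9, 28.7, 192.0]] [545.6  39.2 192. ]
scene lug depth [549.9  38.1 193. ] 191.14471541433682 311
top red 52 [ 477.3 -258.7  125.5] top [ 502.1   14.1 1130.6] 2 [244.42307692 453.63461538]
holder 474 [ 475.6 -263.4   39.3] [ 476.4 -269.9   40. ]
scene red 106 [ 485.2 -271.5   83.3] top [ 919.3 -302.   787.7] 1 [259.51886792 183.22641509]
holder 619 [ 484.4 -271.9   39.5] [ 480.  -270.2   40. ]
orange 79 [613.6 -38.4 112.1] [ 596.1 -302.    87.4] [919.3  -5.9 787.7]
top tyre 2363 [523.9  -4.  214.4] [ 606.9   59.  1130.6] [446.5 -52.6 110.1]
scene tyre 2275 [554.8 -16.1 154.6] [612.2  47.3 185.9] [453.3 -55.4 110.1]
mugT [451.1 283.6   9.5]
jarT [ 684.9 -252.3   85.2]
lugpx [542.8  32.3 176.2]
```

```bash
python3 - <<'E'
import cv2
a=cv2.imread('/tmp/top.png')[155:290,265:480]; b=cv2.imread('/tmp/scene.png')[140:300,150:365]
a=cv2.resize(a,(800,502),interpolation=2);cv2.imwrite('pics/c1.png',a); cv2.imwrite('pics/c2.png',cv2.resize(b,None,fx=3.7,fy=3.7,interpolation=2))
E
cat >> m.py <<'E'
O=np.array([536.2,7.5,0]); a=np.radians(-16.5); R=np.array([[np.cos(a),-np.sin(a),0],[np.sin(a),np.cos(a),0],[0,0,1]])
toF=lambda p:(np.asarray(p)-O)@R
toW=lambda p:O+np.asarray(p)@R.T
def orange(s,Q):
    m=mask(s,(4,120,50),(19,255,255),(230,130,360,260)); m=cv2.morphologyEx(m,cv2.MORPH_OPEN,np.ones((2,2))); p=np.argwhere(m>0); f=toF(Q[m>0]); k=(np.abs(f[:,1]+18)<32)&(f[:,2]<200)&(f[:,2]>60)
    return f[k],p[k]
E
python3 - <<'E'
from m import *
t,s=L('top'),L('scene'); P,_=cloud(t); Q,_=cloud(s)
f,p=orange(s,Q); print(len(f),np.median(f,0).round(1),f.min(0).round(1),f.max(0).round(1)); th=np.degrees(np.arctan2(f[:,0],f[:,2]-98));print('ang',np.percentile(th,[0,10,50,90,100]).round(1), 'rad',np.hypot(f[:,0],f[:,2]-98).mean().round(1),p.min(0),p.max(0))
for n,S,C,box in(('top',t,P,(440,230,475,262)),('scene',s,Q,(160,240,210,275))):
    m=mask(S,(0,150,60),(8,255,255),box)|mask(S,(172,150,60),(180,255,255),box); z=C[m>0]; z=z[(z[:,2]>30)&(z[:,2]<200)]; print(n,np.median(z,0).round(1),np.percentile(z[:,2],[5,50,95]).round(1), z[z[:,2]>83].mean(0).round(1))
    x,y,w,h=cv2.boundingRect(cv2.findNonZero(m)); print(x,y,w,h, ray(S,[(x+w/2-.5,y+h/2-.5)],86 if n=='top' else 63).round(1))
# holder 4 corners
g=mask(t,(0,0,0),(180,255,40),(425,225,470,265));r=cv2.minAreaRect(cv2.findNonZero(g));b=ray(t,cv2.boxPoints(r),40);print('holder rect',b.mean(0).round(1),np.linalg.norm(np.diff(b,axis=0),axis=1).round(1))
# tyre profile in frame
for C in(P,Q):
    f=toF(C[(C[...,2]>100)&(C[...,2]<200)]); k=(f[:,1]>-40)&(f[:,1]<5)&(abs(f[:,0])<85); f=f[k]; r=np.hypot(f[:,0],f[:,2]-98); th=np.degrees(np.arctan2(f[:,0],f[:,2]-98))
    print([(int(q),round(float(np.median(r[abs(th-q)<5])),1)) for q in range(-70,90,10) if (abs(th-q)<5).sum()>5])
E
```

```text
91 [ 77.7 -16.3  89.9] [ 73.3 -43.   72.3] [79.5 10.5 97.1]
ang [ 90.6  92.1  95.9 106.1 109.3] rad 78.2 [221 303] [232 326]
top [ 477.1 -269.5   85.4] [82.3 85.4 88.6] [ 476.8 -269.5   85.9]
450 241 8 8 [[ 476.2 -269.5   86. ]]
scene [ 483.  -272.    83.7] [49.6 83.7 87.6] [ 480.  -269.8   85.6]
178 253 11 16 [[ 474.1 -272.1   63. ]]
holder rect [ 476.7 -265.3   40. ] [68.  58.5 67.7]
[(-70, 83.8), (-60, 83.3), (-50, 82.4), (-40, 81.5), (-30, 80.3), (-20, 79.6), (-10, 79.0), (0, 77.9), (10, 76.9), (20, 76.3), (30, 75.4), (40, 74.4), (50, 74.2), (60, 74.0), (70, 74.0), (80, 74.0)]
[(-50, 80.1), (-40, 79.5), (-30, 79.0), (-20, 78.5), (-10, 78.1), (0, 77.4), (10, 77.1), (20, 76.8), (30, 76.6), (40, 76.5), (50, 76.5), (60, 76.6), (70, 76.6), (80, 76.9)]
```

View pics/c2.png

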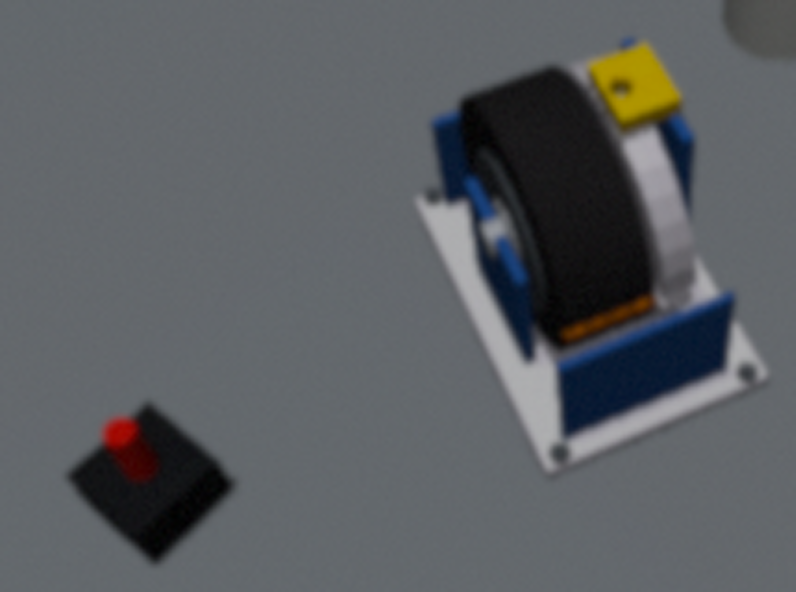

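Crop: the orange stripe is whole, at crop (607,318) or about full-image (314,226), roughly 95° from the top on the +x side. The pin stands upright in its holder and the lug hole is clear. I'll move above the drum with the fingers shut.

Call:
send_rows([
  [[25,-55,0],[0,0,4],0],
  [[50,-110,0],[0,0,9.8],0],
  [[75,-165,0],[0,0,9.8],0],
  [[100,-220,0],[0,0,9.8],0],
  [[125,-275,0],[0,0,9.8],0],
], grip_force=40)

```text
t: 0.72
tool_pos: [413.4, 305.7, 239.1]
eef_rot: [-0.0, 0.143, 0.99, -0.0]
force: [1.4, -0.6, 0.0]
width: -0.0
```

Call:
send_rows([
  [[25,-55,0],[0,0,0],0],
  [[50,-110,0],[0,0,0],0],
  [[75,-165,0],[0,0,0],0],
  [[100,-220,0],[0,0,0],0],
  [[125,-275,0],[0,0,0],0],
])

```text
t: 1.35
tool_pos: [538.3, 31.0, 239.2]
eef_rot: [-0.0, 0.143, 0.99, 0.0]
force: [1.1, -0.2, 0.0]
width: -0.2
```

Call:
send_rows([
  [[14,-26,-15],[0,0,0],0],
  [[27,-52,-30],[0,0,0],0],
  [[27,-52,-45],[0,0,0],0],
  [[27,-52,-50],[0,0,0],0],
  [[27,-52,-50],[0,0,0],0],
])

```text
t: 1.98
tool_pos: [564.4, -17.8, 189.0]
eef_rot: [-0.001, 0.142, 0.99, 0.0]
force: [0.2, -0.1, -0.8]
width: -0.4
```

Call:
send_rows([
  [[0,0,-2],[0,0,0],0],
  [[0,0,-4],[0,0,0],0],
  [[0,0,-6],[0,0,0],0],
  [[0,0,-8],[0,0,0],0],
  [[0,0,-9],[0,0,0],0],
])

```text
t: 2.6
tool_pos: [564.8, -19.2, 180.1]
eef_rot: [-0.0, 0.143, 0.99, -0.0]
force: [0.4, -0.4, 0.0]
width: -0.1
```

Call:
send_rows([
  [[0,0,-1],[0,0,0],0],
  [[0,0,-2],[0,0,0],0],
  [[0,0,-2],[0,0,0],0],
  [[0,0,-2.5],[0,0,0],0],
  [[0,0,-2.5],[0,0,0],0],
])

```text
t: 3.22
tool_pos: [565.2, -19.3, 178.2]
eef_rot: [0.0, 0.143, 0.99, 0.0]
force: [-0.1, 0.1, 2.9]
width: 0.3
```

Call:
send_rows([
  [[0,0,-1],[0,0,0],0],
  [[-4.8,1.4,0],[0,0,0],0],
  [[-9.6,2.8,1],[0,0,0],0],
  [[-14.4,4.3,1.7],[0,0,0],0],
  [[-19.2,5.7,2],[0,0,0],0],
])

```text
t: 3.85
tool_pos: [547.5, -14.1, 181.2]
eef_rot: [0.002, 0.144, 0.99, 0.0]
force: [1.5, -1.6, 8.2]
width: -0.1
```

```bash
cat > o.py <<'E'
from m import *
s=snap('scene'); Q,_=cloud(s); f,p=orange(s,Q); th=np.degrees(np.arctan2(f[:,0],f[:,2]-98))
print(len(f),'ang',np.percentile(th,[0,10,50,90,100]).round(1), f.mean(0).round(1)); o=arm.observe(); print(o['tool_pos'].round(1),o['force'].round(1),'frame',toF(o['tool_pos']).round(1),o['t'])
E
python3 o.py
```

```text
134 ang [78.1 79.7 83.8 91.1 93.9] [ 77.3 -15.5 105.4]
[546.8 -13.8 181.2] [ 0.6 -1.5  7.8] frame [ 16.2 -17.5 181.2] 3.9
```

Call:
send_rows([
  [[-5.5,1.6,0.5],[0,0,0],0],
  [[-11,3.3,0.5],[0,0,0],0],
  [[-16.5,4.9,0.5],[0,0,0],0],
  [[-22,6.5,0.5],[0,0,0],0],
  [[-27.5,8.1,0.5],[0,0,0],0],
])

```text
t: 4.53
tool_pos: [519.2, -5.8, 181.3]
eef_rot: [0.001, 0.144, 0.99, 0.0]
force: [1.4, -1.7, 6.5]
width: -0.3
```

Call:
send_rows([
  [[-4.8,1.4,-0.3],[0,0,0],0],
  [[-9.6,2.8,-0.8],[0,0,0],0],
  [[-14.4,4.3,-1.7],[0,0,0],0],
  [[-19.2,5.7,-3],[0,0,0],0],
  [[-24,7.1,-4.5],[0,0,0],0],
])

```text
t: 5.15
tool_pos: [493.4, 1.9, 175.2]
eef_rot: [-0.001, 0.143, 0.99, -0.0]
force: [-0.4, 0.2, -0.4]
width: -0.1
```

```bash
python3 o.py
```

```text
221 ang [38.5 39.7 44.5 49.4 51.3] [ 53.8 -16.  152.7]
[492.6   2.1 174.9] [-0.2 -0.4 -0.2] frame [-40.3 -17.6 174.9] 5.2
```

Call:
send_rows([
  [[0,0,18],[0,0,0],0],
  [[34,-10,18],[0,0,0],0],
  [[67.5,-20,18],[0,0,0],0],
  [[67.5,-20,8],[0,0,0],0],
  [[67.5,-20,6],[0,0,0],0],
])

```text
t: 5.82
tool_pos: [560.1, -18.1, 180.2]
eef_rot: [-0.002, 0.143, 0.99, -0.0]
force: [-0.4, 0.1, 0.2]
width: 0.3
```

Call:
send_rows([
  [[0,0,-1.5],[0,0,0],0],
  [[0,0,-2.5],[0,0,0],0],
  [[0,0,-3],[0,0,0],0],
  [[0,0,-3],[0,0,0],0],
  [[0,0,-3],[0,0,0],0],
])

```text
t: 6.45
tool_pos: [561.7, -18.3, 178.9]
eef_rot: [0.0, 0.143, 0.99, 0.0]
force: [0.7, -0.8, 0.4]
width: -0.0
```

Call:
send_rows([
  [[0,0,-0.5],[0,0,0],0],
  [[0,0,-1],[0,0,0],0],
  [[0,0,-1.5],[0,0,0],0],
  [[0,0,-2],[0,0,0],0],
  [[0,0,-2],[0,0,0],0],
])

```text
t: 7.08
tool_pos: [562.1, -18.5, 177.2]
eef_rot: [0.001, 0.143, 0.99, 0.0]
force: [-0.0, -0.8, 3.1]
width: 0.4
```

Call:
send_rows([
  [[0,0,-1],[0,0,0],0],
  [[-5.5,1.6,0.2],[0,0,0],0],
  [[-11,3.3,1.1],[0,0,0],0],
  [[-16.5,4.9,1.7],[0,0,0],0],
  [[-22,6.5,1.9],[0,0,0],0],
])

```text
t: 7.7
tool_pos: [541.2, -12.3, 180.0]
eef_rot: [0.002, 0.144, 0.99, 0.0]
force: [1.3, -2.3, 7.5]
width: 0.3
```

```bash
python3 o.py
```

```text
219 ang [22.  23.8 28.5 33.2 34.5] [ 36.  -16.3 164.2]
[540.4 -12.1 179.9] [-0.5 -1.   8.4] frame [  9.6 -17.6 179.9] 7.75
```

Call:
send_rows([
  [[-4.8,1.4,0],[0,0,0],0],
  [[-9.6,2.8,0],[0,0,0],0],
  [[-14.4,4.3,0],[0,0,0],0],
  [[-19.2,5.7,-0.2],[0,0,0],0],
  [[-24,7.1,-0.6],[0,0,0],0],
])

```text
t: 8.38
tool_pos: [517.0, -5.1, 179.3]
eef_rot: [0.002, 0.144, 0.99, 0.0]
force: [0.3, -2.2, 8.7]
width: -0.3
```

```bash
python3 o.py
```

```text
194 ang [ 1.2  3.7  9.2 13.4 14.9] [ 11.4 -16.9 171.5]
[516.1  -4.9 179.1] [-0.7 -0.9  7.9] frame [-15.7 -17.6 179.1] 8.425
```

Call:
send_rows([
  [[-2.5,0.7,-0.2],[0,0,0],0],
  [[-5,1.5,-0.5],[0,0,0],0],
  [[-7.5,2.2,-0.8],[0,0,0],0],
  [[-10,3,-1.3],[0,0,0],0],
  [[-10,3,-1.3],[0,0,0],0],
])

```text
t: 9.05
tool_pos: [505.9, -1.8, 177.4]
eef_rot: [0.0, 0.143, 0.99, 0.0]
force: [-1.6, -1.1, 7.4]
width: -0.2
```

```bash
python3 o.py
```

```text
173 ang [-10.9  -6.3  -1.2   2.9   5. ] [ -2.1 -17.  172.1]
[505.9  -1.9 177.4] [-0.6 -0.7  5.8] frame [-26.4 -17.6 177.4] 9.1
```

Call:
send_rows([
  [[0,0,10],[0,0,0],0],
  [[0,0,40],[0,0,0],40],
  [[0,-30,70],[0,0,0],60],
  [[-5,-90,70],[0,0,0],60],
  [[-8,-150,70],[0,0,0],60],
])

```text
t: 9.72
tool_pos: [497.7, -152.8, 247.6]
eef_rot: [0.001, 0.143, 0.99, 0.0]
force: [0.4, -0.4, -0.5]
width: 60.5
```

```bash
python3 o.py; python3 - <<'E'
from m import *
t=snap('top'); P,_=cloud(t); s=L('scene'); Q,_=cloud(s)
m=mask(t,(4,120,50),(19,255,255),(280,170,370,270)); p=cv2.findNonZero(m).reshape(-1,2); f=toF(ray(t,p,173.5)); k=(f[:,1]<11)&(f[:,1]>-50); f=f[k]; print('top ray',len(f),f.mean(0).round(1),f.min(0).round(1),f.max(0).round(1))
f,p=orange(s,Q); g=toF(ray(s,p[:,::-1],173.5)); print('scene ray',g.mean(0).round(1),g.min(0).round(1),g.max(0).round(1))
# lug / hole in both views; plate edge from scene
for S,box in((t,(280,180,340,250)),(s,(295,140,350,190))):
    m=mask(S,(20,120,100),(35,255,255),box); m=cv2.morphologyEx(m,cv2.MORPH_OPEN,np.ones((3,3)))
    c,h=cv2.findContours(m,cv2.RETR_CCOMP,cv2.CHAIN_APPROX_NONE)
    for cc,hh in zip(c,h[0]):
        M=cv2.moments(cc); 
        if len(cc)>5: x=cc.reshape(-1,2).mean(0); w=ray(S,[x],192); print('contour hole' if hh[3]>=0 else 'outer',x.round(1),len(cc),w.round(1),toF(w).round(1))
im=cv2.resize(cv2.hconcat([cv2.imread('/tmp/top.png')[165:275,270:380],cv2.imread('/tmp/scene.png')[140:250,250:360]]),None,fx=3.6,fy=3.6,interpolation=2); cv2.imwrite('pics/c3.png',im)
E
```

```text
193 ang [-11.6  -8.5  -2.2   3.    4.6] [ -3.  -16.6 172.6]
[ 495.9 -162.6  247.8] [-1.3 -6.5  0.6] frame [   9.7 -174.6  247.8] 9.775
top ray 182 [ -7.  -16.8 173.5] [-13.1 -44.2 173.5] [ -0.7  10.9 173.5]
scene ray [ -2.3 -16.8 173.5] [-11.2 -45.1 173.5] [  6.5  11.9 173.5]
outer [305.8 212.3] 89 [[545.4  38.2 192. ]] [[1.00e-01 3.20e+01 1.92e+02]]
outer [321.  162.3] 60 [[549.4  38.7 192. ]] [[  3.8  33.7 192. ]]
contour hole [317.2 163.3] 9 [[546.3  31.3 192. ]] [[  2.9  25.7 192. ]]
```

View pics/c3.png

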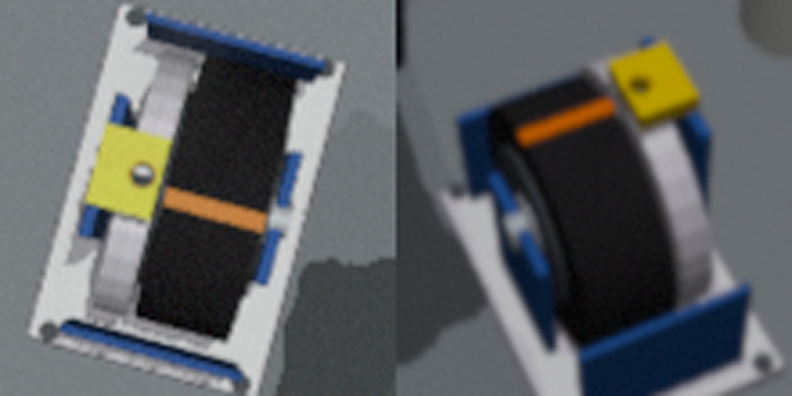

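Both views put the stripe about 6–7 mm past the lug's centre on the -x side: the top-view ray gives -7.0 mm, the scene view -6.1 mm relative to the lug. I'll nudge it back.

Call:
send_rows([
  [[10,55,0],[0,0,0],0],
  [[20,110,0],[0,0,0],0],
  [[30.5,142.8,-15],[0,0,0],0],
  [[30.5,142.8,-45],[0,0,0],0],
  [[30.5,142.8,-60],[0,0,0],0],
])

```text
t: 10.45
tool_pos: [527.2, -8.1, 185.4]
eef_rot: [-0.001, 0.143, 0.99, -0.0]
force: [-0.1, 0.3, 0.7]
width: 0.0
```

Call:
send_rows([
  [[0,0,-1],[0,0,0],0],
  [[0,0,-2],[0,0,0],0],
  [[0,0,-3],[0,0,0],0],
  [[0,0,-4],[0,0,0],0],
  [[0,0,-4],[0,0,0],0],
])

```text
t: 11.08
tool_pos: [528.3, -9.0, 183.0]
eef_rot: [0.0, 0.143, 0.99, 0.0]
force: [-1.0, -0.5, 0.4]
width: 0.1
```

Call:
send_rows([
  [[0,0,-1],[0,0,0],0],
  [[0,0,-1.5],[0,0,0],0],
  [[0,0,-2],[0,0,0],0],
  [[0,0,-2.5],[0,0,0],0],
  [[0,0,-2.5],[0,0,0],0],
])

```text
t: 11.7
tool_pos: [528.8, -9.1, 181.0]
eef_rot: [0.001, 0.143, 0.99, 0.0]
force: [-1.6, -0.3, 6.4]
width: -0.1
```

Call:
send_rows([
  [[1.5,-0.5,-0.3],[0,0,0],0],
  [[3,-0.9,-0.3],[0,0,0],0],
  [[4.5,-1.4,-0.3],[0,0,0],0],
  [[6.2,-1.9,-0.3],[0,0,0],0],
  [[6.2,-1.9,-0.3],[0,0,0],0],
])

```text
t: 12.32
tool_pos: [535.3, -11.0, 180.9]
eef_rot: [0.001, 0.144, 0.99, 0.0]
force: [-0.5, -0.8, 5.6]
width: -0.1
```

Call:
send_rows([
  [[0,0,4],[0,0,0],0],
  [[0,0,30],[0,0,0],0],
  [[0,-30,65],[0,0,0],60],
  [[-30,-90,65],[0,0,0],60],
  [[-40,-145,65],[0,0,0],60],
])

```text
t: 12.95
tool_pos: [493.3, -156.6, 245.4]
eef_rot: [0.0, 0.143, 0.99, 0.0]
force: [1.5, -0.2, -0.6]
width: 54.1
```

```bash
cat > c.py <<'E'
from m import *
s=snap('scene');t=snap('top')
for n,S,ob,lb in(('top',t,(280,170,370,270),(280,180,340,250)),('scene',s,(230,130,360,260),(295,140,350,190))):
    m=mask(S,(4,120,50),(19,255,255),ob); p=cv2.findNonZero(m).reshape(-1,2); f=toF(ray(S,p,173.5)); f=f[(f[:,1]<11)&(f[:,1]>-50)&(abs(f[:,0])<40)]
    m=cv2.morphologyEx(mask(S,(20,120,100),(35,255,255),lb),cv2.MORPH_OPEN,np.ones((3,3)))
    x=toF(ray(S,cv2.boxPoints(cv2.minAreaRect(cv2.findNonZero(m))),192)).mean(0)
    print(n,len(f),f.mean(0).round(1),f.min(0).round(1),f.max(0).round(1),'lug',x.round(1),'rel',(f.mean(0)-x)[0].round(1))
print(arm.observe()['tool_pos'])
E
python3 c.py
```

```text
top 181 [  0.4 -16.9 173.5] [ -5.7 -44.6 173.5] [  6.6  10.7 173.5] lug [  0.4  33.1 192. ] rel 0.0
scene 201 [  1.5 -17.5 173.5] [ -7.8 -46.  173.5] [ 10.5  10.8 173.5] lug [  3.4  33.4 192. ] rel -1.9
[ 491.96675677 -162.93630967  245.44285667]
```

Call:
send_rows([
  [[-9,-57,0],[0,0,0],60],
  [[-17.9,-113.7,-20],[0,0,0],60],
  [[-17.9,-113.7,-70],[0,0,0],60],
  [[-17.9,-113.7,-120],[0,0,0],60],
  [[-17.9,-113.7,-135],[0,0,0],60],
])

```text
t: 13.68
tool_pos: [474.7, -268.1, 107.1]
eef_rot: [-0.003, 0.143, 0.99, 0.001]
force: [0.3, 0.4, 0.3]
width: 59.6
```

Call:
send_rows([
  [[0,0,-15],[0,0,0],50],
  [[0,0,-35],[0,0,0],50],
  [[0,0,-50],[0,0,0],50],
  [[0,0,-55],[0,0,0],50],
  [[0,0,-55],[0,0,0],45],
])

```text
t: 14.3
tool_pos: [476.8, -269.7, 55.3]
eef_rot: [0.0, 0.143, 0.99, -0.0]
force: [0.4, 1.2, 0.0]
width: 44.7
```

```bash
python3 - <<'E'
from m import *
s=snap('scene'); o=arm.observe(); print(o['tool_pos'],o['force'],o['width'])
cv2.imwrite('pics/c4.png',cv2.resize(cv2.imread('/tmp/scene.png')[190:310,110:260],None,fx=4,fy=4,interpolation=2))
E
```

```text
[ 476.9374697  -269.7543156    55.54469903] [-1.05951622  0.55938226  0.01740929] 45.086946866566414
```

View pics/c4.png

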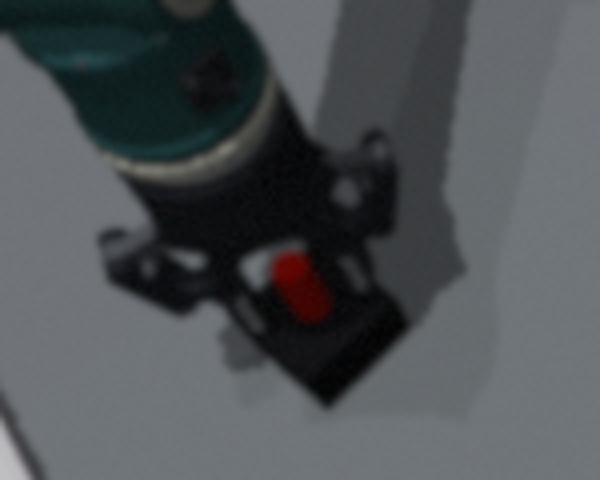

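The red handle, at crop (300,285), stands centrally between the open pads. I'll close on it.

Call:
send_rows([
  [[0,0,0],[0,0,0],25],
  [[0,0,0],[0,0,0],20],
  [[0,0,0],[0,0,0],10],
  [[0,0,0],[0,0,0],8],
  [[0,0,0],[0,0,0],8],
], grip_force=40)

```text
t: 14.98
tool_pos: [476.8, -269.6, 55.5]
eef_rot: [0.0, 0.143, 0.99, 0.0]
force: [-0.6, -0.1, 5.6]
width: 17.1
```

Call:
send_rows([
  [[0,0,8],[0,0,0],8],
  [[0,0,16],[0,0,0],8],
  [[0,0,24],[0,0,0],8],
  [[0,0,32],[0,0,0],8],
  [[0,0,45],[0,0,0],8],
])

```text
t: 15.6
tool_pos: [476.3, -269.4, 100.5]
eef_rot: [-0.0, 0.143, 0.99, 0.0]
force: [-0.1, -0.5, -1.6]
width: 17.1
```

Call:
send_rows([
  [[0,0,50],[0,0,0],8],
  [[0,0,105],[0,0,0],8],
  [[8,36,150],[0,0,0],8],
  [[18,80,165],[0,0,0],8],
  [[28,126,165],[0,0,0],8],
])

```text
t: 16.23
tool_pos: [505.4, -142.8, 267.6]
eef_rot: [0.002, 0.144, 0.99, 0.0]
force: [1.9, 0.2, -0.6]
width: 17.1
```

Call:
send_rows([
  [[12,55,0],[0,0,0],8],
  [[24,110,0],[0,0,0],8],
  [[36,160,0],[0,0,0],8],
  [[38.8,174.5,0],[0,0,0],8],
  [[38.8,174.5,-5],[0,0,0],8],
])

```text
t: 16.85
tool_pos: [543.4, 31.4, 260.4]
eef_rot: [0.0, 0.143, 0.99, -0.0]
force: [0.4, -0.5, -1.1]
width: 17.3
```

Call:
send_rows([
  [[0,0,0],[0,0,0],8],
  [[0,0,0],[0,0,0],8],
  [[0,0,0],[0,0,0],8],
  [[0,0,0],[0,0,0],8],
  [[0,0,0],[0,0,0],8],
])

```text
t: 17.48
tool_pos: [543.3, 30.8, 260.0]
eef_rot: [0.0, 0.144, 0.99, 0.0]
force: [-0.7, 0.0, -0.7]
width: 16.7
```

```bash
python3 - <<'E'
from m import *
s=snap('scene'); o=arm.observe(); print(o['tool_pos'],o['force'],o['width'])
cv2.imwrite('pics/c5.png',cv2.resize(cv2.imread('/tmp/scene.png')[100:220,250:400],None,fx=5.2,fy=5,interpolation=2))
E
```

```text
[543.32851383  30.90420211 260.02269052] [ 0.26837916 -0.17302807 -1.12494754] 17.021593465629472
```

View pics/c5.png

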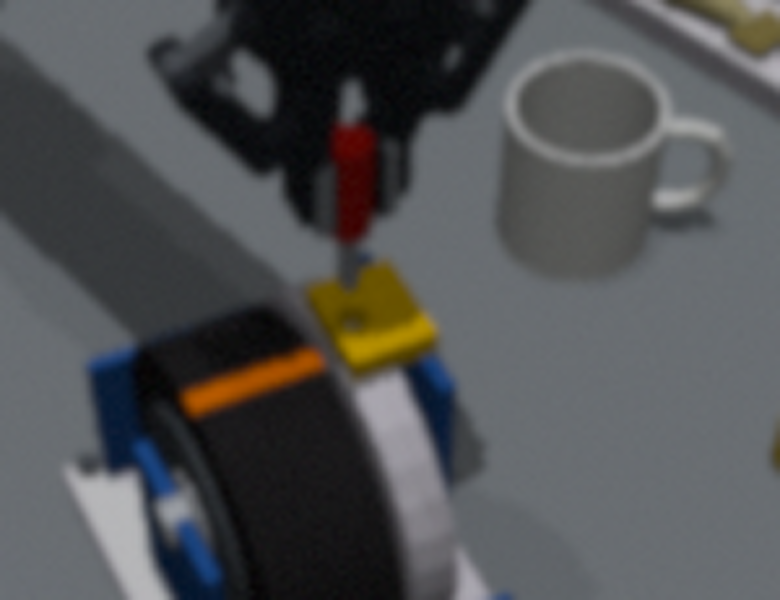

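The pin hangs vertical with its tip at crop (348,282), right above the lug hole at (350,318). I'll compare the two through the same camera.

```bash
python3 - <<'E'
from m import *
s=L('scene')
for z in(209,211,213): print(z,ray(s,[(250+348/5.2-.4,100+282/5-.4)],z).round(1))
print(ray(s,[(250+350/5.2-.4,100+318/5-.4),(317.2,163.3)],192).round(1))
E
```

```text
209 [[542.1  33.2 209. ]]
211 [[543.4  32.1 211. ]]
213 [[544.7  30.9 213. ]]
[[545.6  31.  192. ]
 [546.2  31.3 192. ]]
```

Call:
send_rows([
  [[1.2,0,-4],[0,0,0],8],
  [[1.2,0,-8],[0,0,0],8],
  [[1.2,0,-12],[0,0,0],8],
  [[1.2,0,-15],[0,0,0],8],
  [[1.2,0,-15],[0,0,0],8],
])

```text
t: 18.15
tool_pos: [544.3, 31.0, 244.7]
eef_rot: [-0.0, 0.143, 0.99, -0.0]
force: [-0.0, -0.4, -0.3]
width: 17.1
```

```bash
python3 - <<'E'
from m import *
s=snap('scene'); o=arm.observe(); print(o['tool_pos'],o['force'],o['width'])
cv2.imwrite('pics/c6.png',cv2.resize(cv2.imread('/tmp/scene.png')[125:185,285:355],None,fx=10,fy=10,interpolation=2))
E
```

```text
[544.47789857  30.95279344 244.88498874] [ 0.20657226  0.53404823 -0.21009463] 17.071755612540493
```

View pics/c6.png

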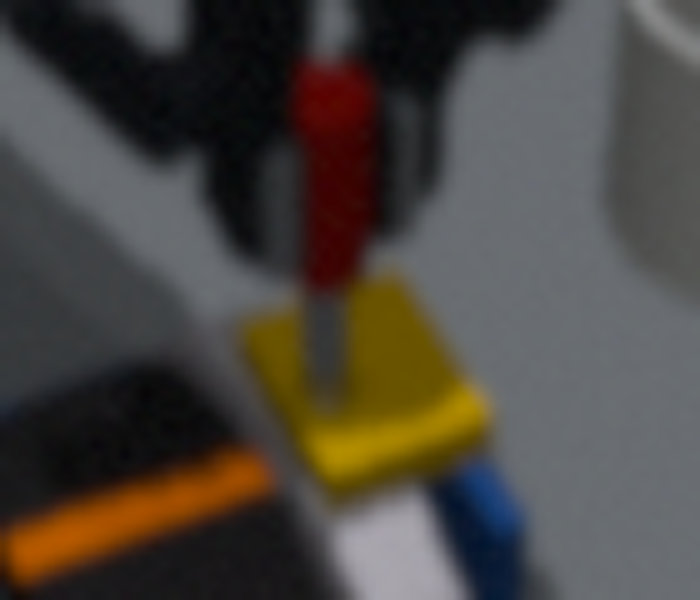

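```bash
python3 - <<'E'
from m import *
s=L('scene'); K=np.array([[s['fx'],0,s['cx']],[0,s['fy'],s['cy']],[0,0,1.]]); W=s['world_to_cam']
pr=lambda p: cv2.projectPoints(np.array(p,float).reshape(-1,1,3),cv2.Rodrigues(W[:3,:3])[0],W[:3,3],K,np.array([s['k1'],0,0,0.]))[0].reshape(-1,2)
q=pr([(543.3,31,211),(544.5,31,196),(544.5,31,192),(543.3,31,192),(546,31.2,192),(544.5,31,230),(544.5,31,276)]); print(q.round(1).tolist()); print(((q-[285,125]+.5)*10).round(0).tolist())
E
```

```text
[[316.1, 156.2], [316.5, 161.6], [316.5, 162.9], [316.1, 162.5], [317.1, 163.3], [316.4, 150.0], [316.3, 132.9]]
[[316.0, 317.0], [320.0, 371.0], [320.0, 384.0], [316.0, 380.0], [326.0, 388.0], [319.0, 255.0], [318.0, 84.0]]
```

Projecting known points gives the tip about at (327,387) in the crop on the lug plane, and the hole at (327,388), so they are aligned. I'll ease it down.

Call:
send_rows([
  [[0,0,-1.5],[0,0,0],8],
  [[0,0,-3],[0,0,0],8],
  [[0,0,-4],[0,0,0],8],
  [[0,0,-5],[0,0,0],8],
  [[0,0,-6],[0,0,0],8],
])

```text
t: 18.82
tool_pos: [544.5, 31.0, 238.9]
eef_rot: [0.0, 0.143, 0.99, 0.0]
force: [-0.3, 0.4, -0.7]
width: 16.8
```

Call:
send_rows([
  [[0,0,-0.5],[0,0,0],8],
  [[0,0,-1],[0,0,0],8],
  [[0,0,-1.5],[0,0,0],8],
  [[0,0,-2],[0,0,0],8],
  [[0,0,-2],[0,0,0],8],
])

```text
t: 19.45
tool_pos: [544.5, 31.0, 237.0]
eef_rot: [0.0, 0.143, 0.99, 0.0]
force: [0.5, 0.6, -1.0]
width: 17.0
```

Call:
send_rows([
  [[0,0,-1.2],[0,0,0],8],
  [[0,0,-2.4],[0,0,0],8],
  [[0,0,-3.6],[0,0,0],8],
  [[0,0,-4.8],[0,0,0],8],
  [[0,0,-4.8],[0,0,0],8],
])

```text
t: 20.08
tool_pos: [544.4, 31.0, 232.0]
eef_rot: [-0.0, 0.143, 0.99, -0.0]
force: [-0.5, -0.5, -0.6]
width: 16.8
```

Call:
send_rows([
  [[0,0,-1],[0,0,0],8],
  [[0,0,-2],[0,0,0],8],
  [[0,0,-3],[0,0,0],8],
  [[0,0,-4],[0,0,0],8],
  [[0,0,-4],[0,0,0],8],
])

```text
t: 20.7
tool_pos: [544.5, 31.0, 228.1]
eef_rot: [-0.0, 0.143, 0.99, 0.0]
force: [-0.2, 1.2, -0.9]
width: 17.0
```

Call:
send_rows([
  [[0,0,-1],[0,0,0],8],
  [[0,0,-2],[0,0,0],8],
  [[0,0,-3],[0,0,0],8],
  [[0,0,-4],[0,0,0],8],
  [[0,0,-4],[0,0,0],8],
])

```text
t: 21.32
tool_pos: [544.5, 31.0, 224.1]
eef_rot: [-0.0, 0.143, 0.99, 0.0]
force: [-0.6, 1.4, -0.8]
width: 17.1
```

Call:
send_rows([
  [[0,0,-1],[0,0,0],8],
  [[0,0,-2],[0,0,0],8],
  [[0,0,-3],[0,0,0],8],
  [[0,0,-4],[0,0,0],8],
  [[0,0,-4],[0,0,0],8],
])

```text
t: 21.95
tool_pos: [544.5, 31.0, 220.0]
eef_rot: [-0.0, 0.143, 0.99, -0.0]
force: [0.5, 0.8, -0.6]
width: 17.1
```

Tip at about 171, below the ring's rim: it has entered the slot with no load.

Call:
send_rows([
  [[0,0,-1],[0,0,0],8],
  [[0,0,-2],[0,0,0],8],
  [[0,0,-3],[0,0,0],8],
  [[0,0,-4],[0,0,0],8],
  [[0,0,-4],[0,0,0],8],
])

```text
t: 22.58
tool_pos: [544.5, 31.0, 216.0]
eef_rot: [-0.0, 0.143, 0.99, -0.0]
force: [0.1, 1.5, -1.6]
width: 16.7
```

Call:
send_rows([
  [[0,0,-1],[0,0,0],8],
  [[0,0,-2],[0,0,0],8],
  [[0,0,-3],[0,0,0],8],
  [[0,0,-4],[0,0,0],8],
  [[0,0,-4],[0,0,0],8],
])

```text
t: 23.2
tool_pos: [544.5, 31.0, 212.0]
eef_rot: [-0.0, 0.143, 0.99, -0.0]
force: [-0.9, 0.9, -1.0]
width: 17.0
```

Call:
send_rows([
  [[0,0,-0.5],[0,0,0],8],
  [[0,0,-1],[0,0,0],8],
  [[0,0,-1.5],[0,0,0],8],
  [[0,0,-2],[0,0,0],8],
  [[0,0,-2],[0,0,0],8],
])

```text
t: 23.82
tool_pos: [544.5, 31.0, 210.1]
eef_rot: [0.0, 0.143, 0.99, 0.0]
force: [-0.5, 0.8, -1.0]
width: 17.1
```

Call:
send_rows([
  [[0,0,-0.5],[0,0,0],8],
  [[0,0,-1],[0,0,0],8],
  [[0,0,-1.5],[0,0,0],8],
  [[0,0,-2],[0,0,0],8],
  [[0,0,-2],[0,0,0],8],
])

```text
t: 24.45
tool_pos: [544.5, 31.0, 208.1]
eef_rot: [-0.0, 0.143, 0.99, -0.0]
force: [-0.5, 2.0, -0.9]
width: 16.8
```

Call:
send_rows([
  [[0,0,-0.5],[0,0,0],8],
  [[0,0,-1],[0,0,0],8],
  [[0,0,-1],[0,0,0],8],
  [[0,0,-1],[0,0,0],8],
  [[0,0,-1],[0,0,0],8],
])

```text
t: 25.08
tool_pos: [544.5, 31.0, 207.5]
eef_rot: [0.0, 0.143, 0.99, 0.0]
force: [-2.1, 1.7, 4.9]
width: 17.0
```

Contact at the expected home height, so I'll release and rise.

Call:
send_rows([
  [[0,0,0],[0,0,0],20],
  [[0,0,0],[0,0,0],26],
  [[0,0,0],[0,0,0],35],
  [[0,0,0],[0,0,0],45],
  [[0,0,0],[0,0,0],45],
])

```text
t: 25.7
tool_pos: [544.5, 30.9, 207.1]
eef_rot: [-0.0, 0.143, 0.99, -0.0]
force: [-0.2, -0.1, 0.6]
width: 45.1
```

Call:
send_rows([
  [[0,0,15],[0,0,0],45],
  [[0,0,40],[0,0,0],45],
  [[0,0,80],[0,0,0],45],
  [[0,30,100],[0,0,0],45],
  [[-10,90,100],[0,0,0],45],
])

```text
t: 26.32
tool_pos: [536.6, 119.4, 310.8]
eef_rot: [0.003, 0.147, 0.989, 0.001]
force: [0.7, 1.7, -1.5]
width: 44.7
```

Call:
send_rows([
  [[-15,50,0],[0,0,0],45],
  [[-30,100,0],[0,0,0],45],
  [[-30,130,0],[0,0,0],45],
  [[-30,130,0],[0,0,0],45],
  [[-30,130,0],[0,0,0],45],
])

```text
t: 26.95
tool_pos: [504.9, 249.9, 307.8]
eef_rot: [0.0, 0.144, 0.99, -0.0]
force: [1.5, -0.0, 0.0]
width: 44.6
```

```bash
python3 c.py; python3 - <<'E'
from m import *
t,s=L('top'),L('scene'); P,_=cloud(t); Q,_=cloud(s)
for n,S,C,box in(('top',t,P,(280,180,340,250)),('scene',s,Q,(295,130,350,190))):
    m=mask(S,(0,150,60),(5,255,255),box)|mask(S,(172,150,60),(180,255,255),box); z=C[m>0]; z=z[(z[:,2]>150)&(z[:,2]<300)]; print(n,len(z),np.percentile(z[:,2],[5,50,95]).round(1),toF(z[z[:,2]>233]).mean(0).round(1))
im=cv2.resize(cv2.hconcat([cv2.imread('/tmp/top.png')[165:275,270:380],cv2.imread('/tmp/scene.png')[120:230,250:360]]),None,fx=3.6,fy=3.6,interpolation=2); cv2.imwrite('pics/c7.png',im)
E
```

```text
top 182 [  0.5 -16.8 173.5] [ -5.7 -44.6 173.5] [  6.6  10.7 173.5] lug [  0.5  33.2 192. ] rel -0.0
scene 198 [  1.6 -17.5 173.5] [ -7.4 -46.  173.5] [ 10.5  10.8 173.5] lug [  3.3  33.9 192. ] rel -1.7
[505.04211424 249.40899376 307.63441981]
top 63 [235.  237.5 239.5] [  0.9  23.9 237.6]
scene 116 [204.  233.4 238.9] [  5.5  24.3 236.8]
```

View pics/c7.png

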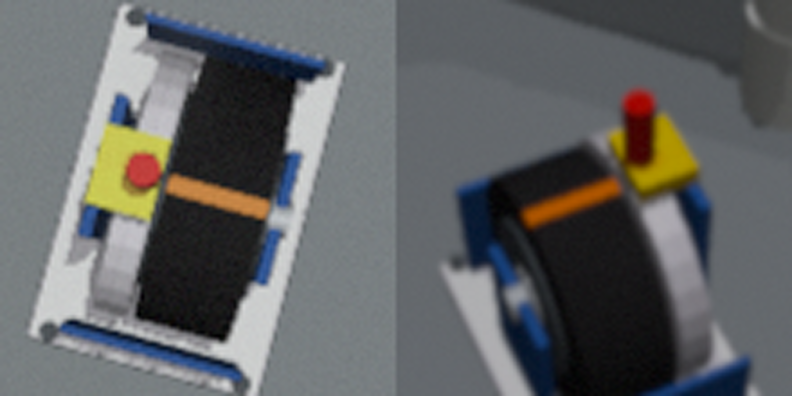

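The handle stands upright on the lug, at (143,172) in the left panel. Its top is at about 237.5 mm (home is 238) and the stripe is in line with it. I'll hand in.

```bash
python3 -c "
from cell import arm
print(arm.observe()['force'],arm.observe()['t']); print(arm.job_done())"
```

```text
[-0.2793752  -0.42472845 -0.10165066] 27.05
the job is handed in; nothing more can be done
None
```

The job is handed in at about 27 s of the 72 s allowed. The orange mark is at the top and the pin is home in the lug, released.

- **Drum:** I turned it about 95° with the shut fingertips in two strokes on the tyre. It overshot by about 7 mm, so I nudged it back. The highest force I read was about 9 N at the end of a move; peaks within a move are not reported.
- **Pin:** I took it from the holder and lowered it through the lug with almost no load. I read about 5 N when the handle met the lug, then let go and moved the arm clear.
- **Last checks:**
  - The mark is 0.0 mm off the lug's centre in the top view and -1.7 mm in the scene view. The two cameras disagree by 1 to 3 mm in x, but both are within the 7 mm limit.
  - The handle's top measures 237.5 mm against 238 mm for home. It stands upright over the hole.
  - The arm was clear, with no measurable contact force. I did not go near the mug, jar or balance, but did not re-measure their positions.

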